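# Snap a key fob's ring onto the safety hook

### The arm

A 6-joint arm with a two-finger parallel gripper is mounted at the origin on the work surface. World frame = base frame: x ahead of the robot, y to its left, z up, the work surface at z = 0. Lengths are in m, angles in rad, forces in N, time in s.
With the tool pointing down it reaches from about 0.35 to 0.925 m from the base axis. Payload 6.4 kg.
Tool frame: the origin (TCP) lies at the very end of the fingers, on their centre line; the grasp point (between the pads) lies 19 mm behind it; x points along the fingers, y is the direction in which the jaws open and shut, and the axes are right-handed (so a half turn about x gives the same grasp; the last joint's range is limited). The gripper opens to 85 mm and grips with 20 to 120 N. Pads are 22 mm wide; open, the fingers measure 114 mm over their backs; the gripper's body (76 mm by 85 mm) begins 54 mm behind the grasp point. The pads swing forward as they close: fully open they stand 13 mm farther back than shut.
Start: joints at [-1.361, 0.245, 1.558, -0, 1.339, -0.174], TCP at [0.243, -0.603, 0.207] pointing down, gripper open.
Joint ranges: [-3.13, 3.13], [-1.02, 2.26], [0.13, 2.54], [-0.95, 4.09], [0.21, 2.88], [-2.74, 2.74]. Speed limits (rad/s): [2.57, 2.57, 3.14, 3.14, 3.14, 3.14].

### API

Orientations are given as a rotation vector (axis times angle).
In Python, from rig import ctrl gives the robot as it stands.
- The arm moves only by the tool play_rows, never from a script. Its argument "series" is one flat list of numbers, 5 for each row, row after row: the shift along the tool's x, y, z in cm, then the turn about the tool's x in degrees, then the opening, from 0 (shut) to 1 (fully open). A call has 1 to 5 rows; each row shifts and turns the commanded pose from where the row before left it, along the tool's axes as they then stand; what a row does not reach is not made up. A row lasts 1/8 s, in which the tool goes at most 62.5 mm and 10.7 degrees, less where a joint would pass 70% of its speed; a pose out of reach is approached as far as the arm can. A call is refused whole if a number of a shift passes 6.25 or a number of a turn 10.7, either way. A call with a gripper value outside its range is refused whole. The fingers move at their own pace and stop on an object; the grip force is fixed at half the most. Time passes only in rows, so rows that do not move let the fingers close. It gives the time, the measured TCP pose, the force and the opening at its end, in the units of the state.
- ctrl.observe(): the state, without advancing time (a new reading comes with each control period).
- ctrl.snapshot(name): name is "scene" or "top" or "wrist"; returns a dict with "pixels" (400x640x3 uint8, red, green, blue), "range_z" (400x640 float32, m along the optical axis (not along the pixel's ray), 0 where there is no reading), "K" (3x3 intrinsics, pixels), "world_to_cam" (4x4, takes a point from world to camera coordinates); the wrist camera has in their place "mount" (4x4, takes a point from camera to tool coordinates, whose origin is the TCP and whose axes are the tool frame's). Camera axes: x right, y down, z forward; pixel columns grow to the right and rows downward; lengths in m; the calibration is good to about 2 mm. A picture is of the moment at which its call begins: read the wrist's pose just before it.
- ctrl.hand_in(): hands the job in, once; it reports no verdict.
The state is a dict: "time": time; "q": joint angles; "qvel": joint speeds; "tau": joint torques, N m; "tool_pos": TCP position; "ee_rot": TCP orientation; "force": force on the tool from outside, world axes, zero at the start; "ft_torque": the same for the moment, N m; "opening": opening from 0.0 (shut) to 1.0 (fully open).
Only numpy, scipy, OpenCV 4.12 (cv2) and the standard library are available. Lean on these libraries where they do the work, as an engineer would, in place of code of your own. Each camera call takes 0.05 s, during which the arm holds its last target.

### The job

Hang the rubber-coated key fob that has the large steel ring on the safety hook of the key stand: press its ring down past the sprung latch until the latch snaps shut above it. With the fob still in hand, tug it gently but firmly upwards against the closed latch to prove that it is caught, then let go so that the fob hangs freely and still from the hook. Touch the stand with the fob only, never force the hook or latch, and leave the other things where they are.

Things in the scene. Friction and masses are not known exactly. Their poses are not given: they have to be found in the camera images.
- stand: Fixed key stand; origin on the table under its post, +x from the hook to the post, z up. Post 18 x 22 mm, 231 mm high; base plate 12 mm thick, 120 x 90 mm, from 30 mm in front (-x) to 90 mm behind. A U-shaped steel hook, open upwards, in the stand's xz plane, is clamped to the post's front (-x) at a height set by hand: up to 10 mm either way of the heights given here, NOT measured, to be felt or seen.
- nose_tip (a point): Nominal top of the hook's free nose leg (really up to 10 mm higher or lower): stand frame (-56, 0, 208.5) mm, axes as the stand. Bar 9 mm thick; back leg at x = -14 mm by the post; bow's lowest point at x = -35 (bar centre nominally z = 149 mm). Mouth between the legs 33 mm wide inside, 46 mm deep, closed by the latch at nominal z = 200 mm.
- hook_seat (a point): Nominal centre of the large ring when it hangs at rest in the hook (really up to 10 mm higher or lower): stand frame (-35, 0, 137.5) mm. Hook and latch must never be loaded with more than 18 N.
- latch_hinge (a point): Nominal hinge of the sprung latch (really up to 10 mm higher or lower): stand frame (-14, 0, 200) mm, axis along y. The latch is a bar 5 mm thick (plate 10 mm wide) and 36 mm long, reaching level from here to the nose. A wire passes its free end when pushed 15 to 32 mm below it, soonest close against the nose; then the latch snaps shut above the wire.
- latch (a joint): Angle of the latch (rad): 0 = shut, level, a hard stop against pulls from below; grows as its free end is pushed down into the hook, at most 1.1. A spring shuts it: about 1.5 N starts it, 3 to 6 N open it. The ring's wire gets past at roughly 0.5 to 1.0 rad. A tug of 5 to 10 N from below proves it.
- fob_grip (a point): Centre of the dark rubber-coated fob to be hung, a loose block 60 (x) x 24 (y) x 22 (z) mm lying flat, 60 g or so; origin half-way up (11 mm above its underside). Its +x axis points to its large ring.
- fob_ring (a point): Centre of the large steel ring rigidly fixed to that fob, 52.5 mm along +x from the fob's centre and at the same height; ring flat in the fob's xy plane, inside diameter 32 mm, wire 5 mm thick.
- small_fob_grip (a point): Centre of a similar fob that is to be left alone: block 46 x 24 x 22 mm with a small ring (15 mm inside, too small for the hook).
- flask: Conical glass flask, 86 mm wide, 140 mm high, origin under it. Leave alone.
- can: Drinks can 66 mm wide, 122 mm high, origin under it. Leave alone.
- bottle: Amber bottle 62 mm wide, 190 mm high, origin under it. Leave alone.
- beaker: Glass beaker 70 mm wide, 90 mm high, origin under it. Leave alone.
Things that resemble listed ones, but are neither listed nor needed, are in the scene too. Leave any orange look-alike of the part that bears fob_grip alone. Leave any purple look-alike of the stand alone.

How it is judged:
By the outcome, as a careful person would: the job done as asked, in the order asked, and still so for the second after the job is handed in, with the robot touching nothing.
It also fails if it takes over 69 s, if anything falls off the work surface, if the arm or the gripper's body presses on something with over 40 N, if the wrist force passes 120 N, or if a joint passes its speed limit or range.

## Working session

There is one attempt and no reset: what is moved stays moved. The work goes in short steps, Python scripts to look and compute and a tool call to move; the robot and the scene stay as the last step left them, time stands still between calls to the robot, and variables do not carry over. Pictures are saved under pics/ and viewed, and the job is handed in when it is done.

Besides the shell and the picture viewer there is one more tool, called after ">>>" as a command line: name --argument value ..., lists and objects as JSON in quotes. play_rows: Moves the arm, as the interface text tells. Its arguments: {"type":"object","properties":{"series":{"type":"array"}},"required":["series"]}

```bash
ls; mkdir -p pics; python3 - <<'E'
from rig import ctrl
import cv2, numpy as np, pickle
s=ctrl.observe()
for k,v in s.items(): print(k,np.round(v,3))
for n in ["scene","top","wrist"]:
    d=ctrl.snapshot(n); cv2.imwrite(f"pics/{n}0.png",d["pixels"][:,:,::-1]); pickle.dump(d,open(f"{n}0.pkl","wb"))
    print(n,d["K"].tolist()); print(np.round(d.get("world_to_cam",d.get("mount")),3).tolist())
E
```

```text
pics
time 0.0
q [-1.361  0.246  1.559  0.     1.339 -0.174]
qvel [-0.002 -0.002  0.001 -0.    -0.002 -0.   ]
tau [ 2.0000e-03 -4.2951e+01 -3.2613e+01 -0.0000e+00  5.0000e-03  0.0000e+00]
tool_pos [ 0.243 -0.602  0.206]
ee_rot [ 2.012  0.393 -2.012]
force [-0.544  0.07   0.76 ]
ft_torque [0.037 0.004 0.02 ]
opening 1.003
scene [[479.17545613028636, 0.0, 317.4713816379935], [0.0, 479.17545613028636, 192.57806188827823], [0.0, 0.0, 1.0]]
[[0.4, 0.917, -0.002, -0.279], [0.616, -0.27, -0.74, -0.187], [-0.679, 0.295, -0.673, 1.74], [0.0, 0.0, 0.0, 1.0]]
top [[412.1259185533284, 0.0, 323.10537677735744], [0.0, 412.1259185533284, 189.86559236382254], [0.0, 0.0, 1.0]]
[[0.012, -1.0, -0.007, 0.073], [-0.989, -0.01, -0.149, 0.495], [0.149, 0.009, -0.989, 1.227], [0.0, 0.0, 0.0, 1.0]]
wrist [[289.1291911801825, 0.0, 318.2044963384169], [0.0, 289.1291911801825, 194.81994215665833], [0.0, 0.0, 1.0]]
[[-0.001, -0.273, 0.962, -0.166], [1.0, 0.0, 0.001, 0.001], [-0.001, 0.962, 0.273, -0.069], [0.0, 0.0, 0.0, 1.0]]
```

View pics/scene0.png

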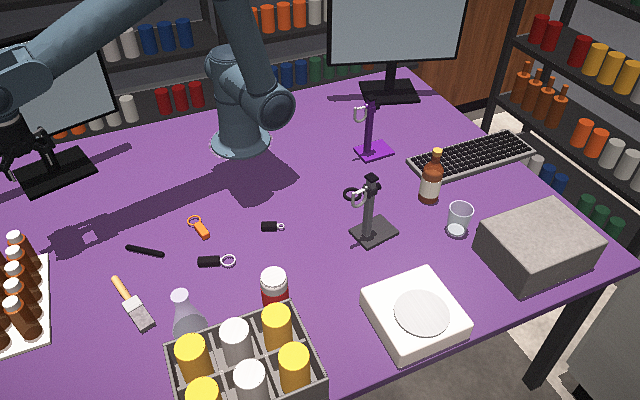

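View pics/top0.png

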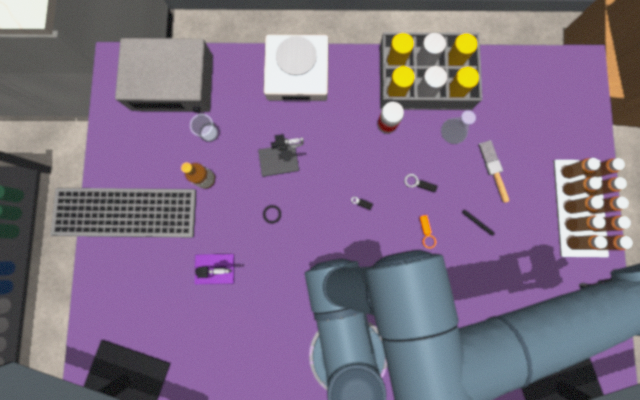

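View pics/wrist0.png

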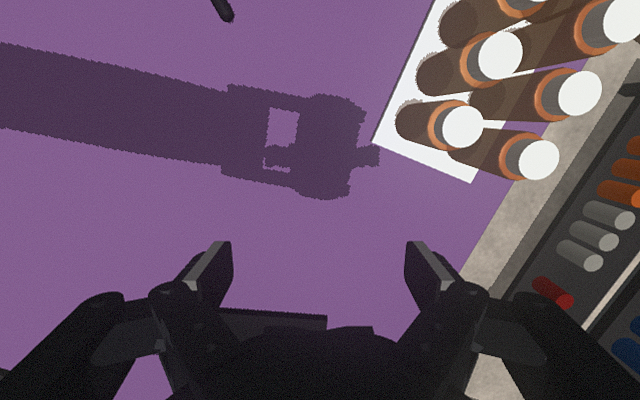

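```bash
cat > h.py <<'E'
import numpy as np,cv2,pickle
def pts(d,mask=None):
    z=d["range_z"];K=d["K"];v,u=np.nonzero((z>0) if mask is None else (mask&(z>0)))
    Z=z[v,u];c=np.stack([(u-K[0,2])*Z/K[0,0],(v-K[1,2])*Z/K[1,1],Z],1)
    T=np.linalg.inv(d["world_to_cam"]);return c@T[:3,:3].T+T[:3,3],u,v
def ray(d,u,v,h):
    K=d["K"];T=np.linalg.inv(d["world_to_cam"]);r=T[:3,:3]@np.array([(u-K[0,2])/K[0,0],(v-K[1,2])/K[1,1],1]);o=T[:3,3]
    return o+r*(h-o[2])/r[2]
def proj(d,p):
    q=d["world_to_cam"]@np.append(p,1);q=d["K"]@q[:3];return q[:2]/q[2]
E
python3 - <<'E'
from h import *
S=pickle.load(open("scene0.pkl","rb"));T=pickle.load(open("top0.pkl","rb"))
def crop(d,x0,y0,x1,y1,f,n):
    cv2.imwrite(n,cv2.resize(d["pixels"][y0:y1,x0:x1,::-1],None,fx=f,fy=f,interpolation=cv2.INTER_CUBIC))
a=cv2.resize(S["pixels"][200:290,170:310],None,fx=5,fy=5,interpolation=2)
b=cv2.resize(S["pixels"][165:255,330:420],None,fx=6,fy=6,interpolation=2)
cv2.imwrite("pics/c1.png",a[:,:,::-1]);cv2.imwrite("pics/c2.png",b[:,:,::-1])
crop(T,240,120,320,180,8,"pics/c3.png");crop(T,340,160,450,250,6,"pics/c4.png")
# dark pixels on the table, both views
for n,d,box in(("scene",S,(190,250,240,272)),("top",T,(400,170,440,195))):
    x0,y0,x1,y1=box;g=d["pixels"].astype(int)
    m=np.zeros(g.shape[:2],bool);m[y0:y1,x0:x1]=(g.sum(2)<150)[y0:y1,x0:x1]
    c,_=cv2.findContours(m.astype(np.uint8),cv2.RETR_EXTERNAL,cv2.CHAIN_APPROX_NONE);c=max(c,key=cv2.contourArea)
    P,u,v=pts(d,m);print(n,m.sum(),cv2.minAreaRect(c),P.mean(0),P.min(0),P.max(0))
E
```

```text
scene 151 ((208.1009979248047, 261.51995849609375), (10.037461280822754, 22.222238540649414), 87.1375961303711) [ 0.52100754 -0.24787298  0.0154346 ] [ 0.49953986 -0.27553687 -0.00473519] [ 0.53570205 -0.21571034  0.02605807]
top 49 ((427.4500427246094, 186.65000915527344), (14.546475410461426, 4.110960960388184), 18.43494987487793) [ 0.50978622 -0.24360562  0.02136998] [ 0.49965582 -0.26762171  0.01445135] [ 0.52105446 -0.22251764  0.02694256]
```

View pics/c1.png

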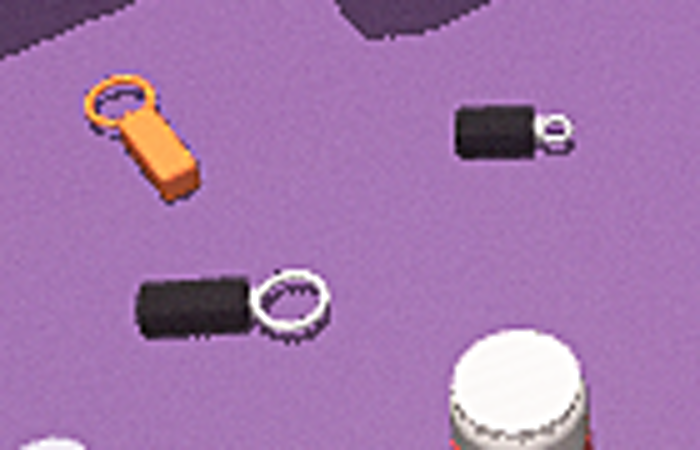

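View pics/c2.png

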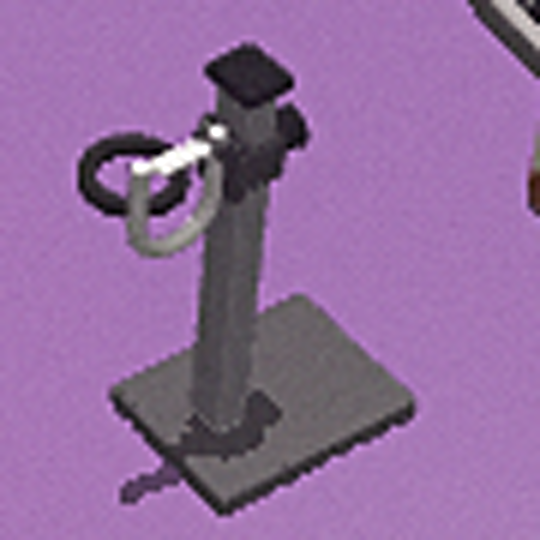

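View pics/c3.png

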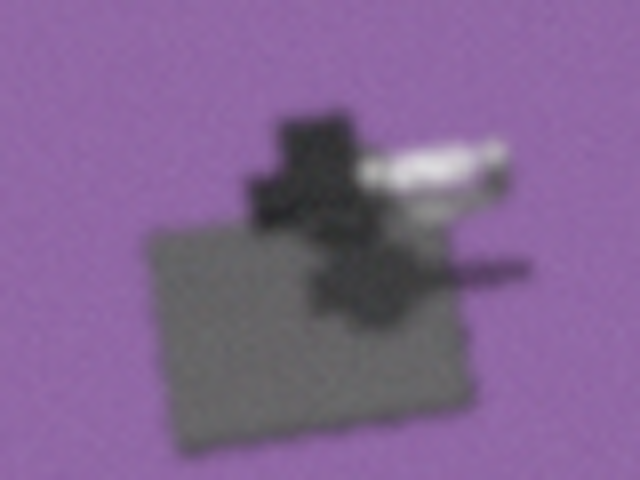

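View pics/c4.png

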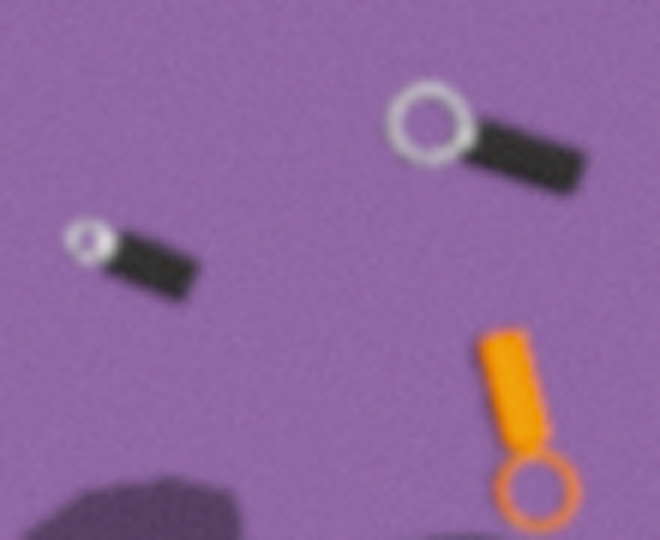

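```bash
python3 - <<'E'
from h import *
np.set_printoptions(precision=4,suppress=True)
S=pickle.load(open("scene0.pkl","rb"));T=pickle.load(open("top0.pkl","rb"))
print("ring/fob top",ray(T,411.6,180.5,.011),ray(T,427.3,185.8,.022))
print("ring scene", ray(S,170+290/5,200+300/5,.011), "top-face fob", ray(S,170+195/5,200+297/5,.022))
for u,v in((259,149.4),(262.5,176.3),(299.4,170)): print("base top",ray(T,u-.3,v-.3,.012))
for u,v in((111,392),(225,512),(413,402),(300,296)): print("base scene",ray(S,330+u/6,165+v/6,.012))
for n,d,(x0,y0,x1,y1) in(("scene",S,(330,165,420,255)),("top",T,(240,120,320,180))):
    P,u,v=pts(d); k=(u>=x0)&(u<x1)&(v>=y0)&(v<y1); P=P[k];g=d["pixels"][v[k],u[k]].astype(int);u=u[k];v=v[k]
    for nm,q in (("platetop",(P[:,2]>.004)&(P[:,2]<.025)&(g.max(1)-g.min(1)<25)),("post",(P[:,2]>.05)&(g.max(1)<140)),("top cap",P[:,2]>.222),("hook",(P[:,2]>.1)&(g.min(1)>140))):
        A=P[q]; print(n,nm,len(A), A.mean(0),A.min(0),A.max(0)); 
        if nm=="platetop": print(cv2.minAreaRect((A[:,:2]*1000).astype(np.float32)))
        if nm=="hook":
            c,s,vt=np.linalg.svd(A[:,:2]-A[:,:2].mean(0)); print("dir",vt[0])
            if n=="top":
                for a,b,c in zip(A,u[q],v[q]): print(b,c,a)
E
```

```text
ring/fob top [ 0.5303 -0.1981  0.011 ] [ 0.5122 -0.2441  0.022 ]
ring scene [ 0.5317 -0.1954  0.011 ] top-face fob [ 0.5184 -0.2434  0.022 ]
base top [0.6264 0.2855 0.012 ]
base top [0.5396 0.2714 0.012 ]
base top [0.561  0.1556 0.012 ]
base scene [0.5652 0.1562 0.012 ]
base scene [0.6551 0.1709 0.012 ]
base scene [0.6297 0.287  0.012 ]
base scene [0.5442 0.2724 0.012 ]
scene platetop 1044 [0.5705 0.2414 0.0122] [0.3724 0.157  0.0041] [0.6491 0.4997 0.0246]
((475.9588317871094, 292.53033447265625), (207.84231567382812, 412.3610534667969), 44.80954360961914)
scene post 676 [0.6052 0.1874 0.1615] [0.581  0.1341 0.0505] [0.6164 0.2248 0.2355]
scene top cap 98 [0.6011 0.1936 0.2305] [0.581  0.18   0.2235] [0.6158 0.2101 0.2355]
scene hook 56 [0.6053 0.1608 0.1884] [0.596  0.1353 0.1472] [0.6127 0.1818 0.2076]
dir [ 0.1913 -0.9815]
top platetop 858 [0.5879 0.2256 0.0121] [0.543  0.1591 0.0042] [0.6493 0.2847 0.0247]
((594.86767578125, 220.4428253173828), (90.21449279785156, 121.75794219970703), 9.383332252502441)
top post 321 [0.5957 0.1883 0.183 ] [0.5826 0.1341 0.0505] [0.6133 0.2215 0.
[... 1136 characters left out ...]
072 0.1449 0.1944]
285 141 [0.595  0.1796 0.2273]
286 141 [0.6013 0.1793 0.2046]
287 141 [0.6008 0.1765 0.2063]
288 141 [0.6012 0.1739 0.2049]
289 141 [0.603  0.1718 0.1983]
290 141 [0.6023 0.1688 0.2012]
291 141 [0.6025 0.1662 0.2005]
292 141 [0.6032 0.1637 0.1981]
293 141 [0.6029 0.1608 0.1992]
294 141 [0.6027 0.1581 0.2   ]
295 141 [0.6038 0.1557 0.196 ]
296 141 [0.6035 0.1528 0.1974]
297 141 [0.6031 0.15   0.1987]
298 141 [0.6031 0.1472 0.1991]
286 142 [0.5985 0.1793 0.2044]
287 142 [0.5982 0.1765 0.2056]
288 142 [0.5992 0.1741 0.202 ]
289 142 [0.6002 0.1717 0.1986]
290 142 [0.6    0.1689 0.1993]
291 142 [0.6007 0.1664 0.197 ]
293 142 [0.5992 0.1605 0.2028]
294 142 [0.6002 0.1581 0.199 ]
```

```bash
cat >> h.py <<'E'
from scipy.spatial.transform import Rotation as Ro
def plan(s,target,yawz):
    "target TCP world, yawz = deg heading wanted for tool z. prints shift in present tool axes (cm), turn"
    R=Ro.from_rotvec(s["ee_rot"]).as_matrix();z=R[:,2];y=np.degrees(np.arctan2(z[1],z[0]))
    t=(yawz-y+180)%360-180
    d=R.T@(np.array(target)-s["tool_pos"])*100
    sgn=np.sign(R[2,0])   # tool x down => turn about x is minus world yaw
    return d,t*sgn,y,R
E
python3 - <<'E'
from h import *
from rig import ctrl
np.set_printoptions(precision=4,suppress=True)
s=ctrl.observe()
for yw in(71.5,251.5): d,t,y,R=plan(s,[.515,-.244,.2],yw);print(d,t,y)
print(R)
E
```

```text
[  0.6659 -23.0418 -38.6097] 130.49163875085708 -158.00836124914292
[  0.6659 -23.0418 -38.6097] -49.50836124914292 -158.00836124914292
[[-0.0003  0.3745 -0.9272]
 [ 0.0015 -0.9272 -0.3745]
 [-1.     -0.0015 -0.0002]]
```

>>> play_rows --series '[0,-2.3,-3.86,0,1,0,-2.3,-3.86,0,1,0,-2.3,-3.86,0,1,0,-2.3,-3.86,0,1,0,-2.3,-3.86,0,1]'

```text
time: 0.78
tool_pos: [0.3799, -0.4224, 0.2068]
ee_rot: [2.011, 0.391, -2.012]
force: [0.6, -0.6, -0.4]
opening: 0.998
```

>>> play_rows --series '[0,-2.3,-3.86,0,1,0,-2.3,-3.86,0,1,0,-2.3,-3.86,0,1,0,-2.3,-3.86,0,1,0,-2.3,-3.86,0,1]'

```text
time: 1.4
tool_pos: [0.5158, -0.2435, 0.2069]
ee_rot: [2.011, 0.391, -2.012]
force: [-0.2, -1.0, -0.3]
opening: 0.997
```

>>> play_rows --series '[0,0,0,-9.9,1,0,0,0,-9.9,1,0,0,0,-9.9,1,0,0,0,-9.9,1,0,0,0,-9.9,1]'

```text
time: 2.02
tool_pos: [0.515, -0.2447, 0.2067]
ee_rot: [1.439, 1.043, -1.439]
force: [1.0, 1.2, -0.1]
opening: 1.002
```

>>> play_rows --series '[0,0,0,0,1,0,0,0,0,1]'

```text
time: 2.28
tool_pos: [0.5151, -0.2448, 0.2069]
ee_rot: [1.445, 1.038, -1.445]
force: [0.5, 0.8, -0.4]
opening: 1.0
```

```bash
cat > look.py <<'E'
import sys; from h import *; from rig import ctrl
np.set_printoptions(precision=4,suppress=True)
def look(tag,names=("wrist",)):
    for n in names:
        s=ctrl.observe();d=dict(ctrl.snapshot(n));d["state"]=s
        if n=="wrist":
            M=np.eye(4);M[:3,:3]=Ro.from_rotvec(s["ee_rot"]).as_matrix();M[:3,3]=s["tool_pos"]
            d["world_to_cam"]=np.linalg.inv(M@d["mount"])
        pickle.dump(d,open(f"{n}_{tag}.pkl","wb"));cv2.imwrite(f"pics/{n}_{tag}.png",d["pixels"][:,:,::-1])
    print(s["time"],s["tool_pos"],s["force"],s["q"],s["opening"])
if __name__=="__main__": look(sys.argv[1],sys.argv[2:] or ("wrist",))
E
python3 look.py 1
```

```text
2.275 [ 0.5151 -0.2448  0.2069] [ 0.4733  0.8327 -0.3825] [-0.6425  0.0605  1.7647 -0.      1.3167 -0.317 ] 0.9999058788860478
```

View pics/wrist_1.png

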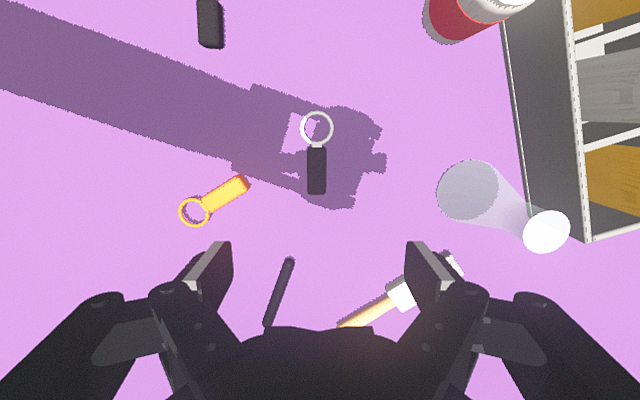

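```bash
python3 - <<'E'
from h import *
np.set_printoptions(precision=4,suppress=True)
d=pickle.load(open("wrist_1.pkl","rb"));g=d["pixels"].astype(int)
m=np.zeros(g.shape[:2],bool);m[140:205,295:340]=(g.max(2)<60)[140:205,295:340]
c,_=cv2.findContours(m.astype(np.uint8),0,1);c=max(c,key=cv2.contourArea);r=cv2.minAreaRect(c);print(r)
b=cv2.boxPoints(r);W=np.array([ray(d,*p,.022) for p in b]);print(W, W.mean(0))
P,u,v=pts(d,m);print(P.mean(0),np.percentile(P[:,2],[5,50,95]));print(cv2.minAreaRect((P[P[:,2]>.017][:,:2]*1000).astype(np.float32)))
m2=np.zeros(g.shape[:2],bool);m2[105:150,295:340]=True
P,u,v=pts(d,m2); 
k=(P[:,2]>.007)&(P[:,2]<.018)&(g[v,u].max(1)-g[v,u].min(1)<35);A=P[k];A=A[:];(cx,cy),rr=cv2.minEnclosingCircle((A[:,:2]*1000).astype(np.float32));print("ring3d",cx,cy,rr,len(A))
Q=np.stack([u,v],1)[k];(cx,cy),rr=cv2.minEnclosingCircle(Q.astype(np.float32));print(cx,cy,rr,ray(d,cx,cy,.011))
q=W.mean(0)-ray(d,cx,cy,.011);print(np.degrees(np.arctan2(-q[1],-q[0])),np.hypot(q[0],q[1]))
from rig import ctrl
print(plan(ctrl.observe(),[.515,-.244,.2],250)[2])
E
```

```text
Traceback (most recent call last):
ValueError: max() iterable argument is empty
```

```bash
python3 - <<'E'
from h import *
np.set_printoptions(precision=4,suppress=True)
d=pickle.load(open("wrist_1.pkl","rb"));g=d["pixels"].astype(int)
print(g[170,316],g[185,340],g[185,300])
P,u,v=pts(d);sat=g.max(2)-g.min(2);sat=sat[v,u]
k=(u>295)&(u<340)&(v>140)&(v<210)&(P[:,2]>.015);A=P[k];print(len(A),A.mean(0));r=cv2.minAreaRect((A[:,:2]*1000).astype(np.float32));print(r)
F=np.array(r[0])
k=(u>295)&(u<340)&(v>105)&(v<147)&(P[:,2]>.006)&(P[:,2]<.02)&(sat<40);A=P[k]
(cx,cy),rr=cv2.minEnclosingCircle((A[:,:2]*1000).astype(np.float32));print(cx,cy,rr,len(A))
print(np.degrees(np.arctan2(cy-F[1],cx-F[0])),np.hypot(cx-F[0],cy-F[1]))
from rig import ctrl
print(plan(ctrl.observe(),[.515,-.244,.2],250)[2])
E
```

```text
[79 66 81] [145 107 159] [148 108 159]
938 [ 0.5142 -0.2435  0.0207]
((514.55224609375, -243.27630615234375), (65.79828643798828, 23.863981246948242), 70.86880493164062)
530.1490478515625 -197.81643676757812 22.40463638305664 409
71.06344607063382 48.06100237773297
-108.61894164520277
```

>>> play_rows --series '[4,-0.1,-0.68,0,1,4,0,0,0,1,4,0,0,0,0.6,4,0,0,0,0.6,3.7,0,0,0,0.6]'

```text
time: 2.95
tool_pos: [0.5163, -0.2381, 0.0088]
ee_rot: [1.444, 1.038, -1.444]
force: [-1.1, 0.6, -0.6]
opening: 0.602
```

>>> play_rows --series '[0.4,0,0,0,0.6,0,0,0,0,0.6]'

```text
time: 3.2
tool_pos: [0.517, -0.2386, 0.007]
ee_rot: [1.444, 1.037, -1.443]
force: [0.3, -0.5, 0.1]
opening: 0.605
```

```bash
python3 look.py 2
```

```text
3.2 [ 0.517  -0.2386  0.007 ] [ 0.3023 -0.5355  0.0588] [-0.6314  0.3264  1.8676  0.      0.9464 -0.3078] 0.6046492841056293
```

View pics/wrist_2.png

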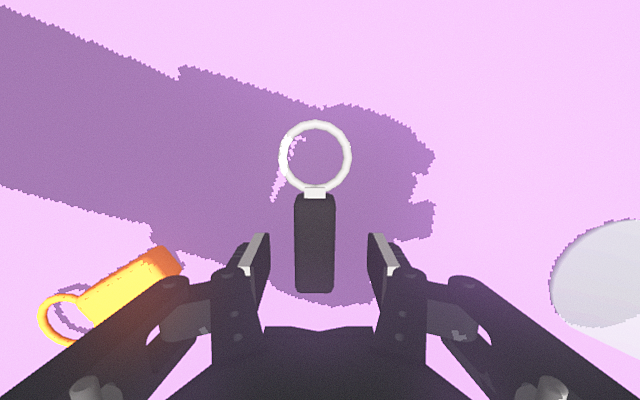

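>>> play_rows --series '[0.35,0,0,0,0.5,0,0,0,0,0.35,0,0,0,0,0,0,0,0,0,0,0,0,0,0,0]'

```text
time: 3.88
tool_pos: [0.5164, -0.2382, 0.0026]
ee_rot: [1.443, 1.039, -1.443]
force: [0.1, 1.0, -0.3]
opening: 0.002
```

>>> play_rows --series '[0,0,0,0,0,0,0,0,0,0,0,0,0,0,0]'

```text
time: 4.25
tool_pos: [0.5164, -0.2381, 0.0026]
ee_rot: [1.443, 1.039, -1.443]
force: [-0.3, 0.7, -0.6]
opening: 0.002
```

>>> play_rows --series '[-2,0,0,0,0,-4,0,0,0,0,-5,0,0,0,0,-5,0,0,0,0,-5,0,0,0,0]'

```text
time: 4.88
tool_pos: [0.5164, -0.2381, 0.216]
ee_rot: [1.443, 1.037, -1.442]
force: [1.0, -0.0, 0.1]
opening: 0.002
```

>>> play_rows --series '[-4,0,0,0,0,-1,0,0,0,0,0,0,0,0,0]'

```text
time: 5.25
tool_pos: [0.5164, -0.2381, 0.2631]
ee_rot: [1.443, 1.038, -1.443]
force: [-0.6, -1.2, -0.0]
opening: -0.002
```

```bash
python3 look.py 3
```

```text
5.25 [ 0.5164 -0.2381  0.2631] [-0.575  -1.1575 -0.0056] [-0.6314  0.0117  1.7115 -0.      1.4174 -0.3083] -0.0024108464603373307
```

View pics/wrist_3.png

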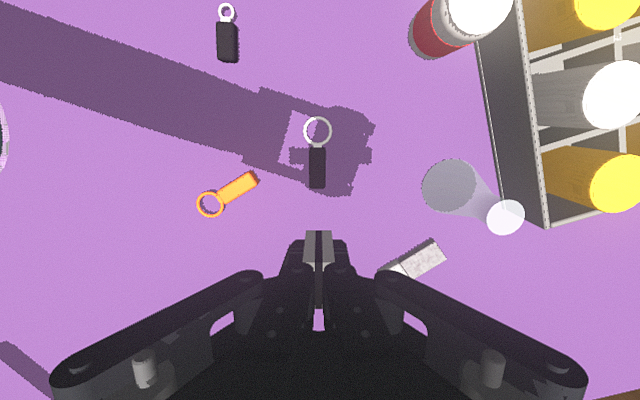

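```bash
python3 - <<'E'
from h import *
np.set_printoptions(precision=4,suppress=True)
def fob(d,box):
    P,u,v=pts(d);x0,x1,y0,y1=box
    k=(u>x0)&(u<x1)&(v>y0)&(v<y1)&(P[:,2]>.013)&(P[:,2]<.04);A=P[k];print(len(A),A.mean(0),np.percentile(A[:,2],[5,50,95]));print(cv2.minAreaRect((A[:,:2]*1000).astype(np.float32)))
fob(pickle.load(open("wrist_3.pkl","rb")),(300,335,144,200))
d=pickle.load(open("wrist_2.pkl","rb"));fob(d,(290,340,192,300))
P,u,v=pts(d)
for (a,b) in((250,255),(260,240),(245,270),(378,240),(390,265),(314,200),(314,240),(314,285),(314,190)):
    k=(u==a)&(v==b);print((a,b),P[k],d["range_z"][b,a])
d=pickle.load(open("wrist_3.pkl","rb"));P,u,v=pts(d);print(d["state"]["tool_pos"])
for (a,b) in((312,240),(325,240),(312,260),(312,232),(318,245)):
    k=(u==a)&(v==b);print((a,b),P[k])
print(proj(d,d["state"]["tool_pos"]))
E
```

```text
713 [ 0.5141 -0.2441  0.0207] [0.0174 0.021  0.0225]
((513.7340698242188, -244.51727294921875), (62.56240463256836, 23.4543514251709), 71.67208099365234)
3924 [ 0.5147 -0.2419  0.0208] [0.0176 0.0212 0.0223]
((513.9005737304688, -244.0147247314453), (62.386077880859375, 24.113691329956055), 70.98722076416016)
(250, 255) [[ 0.4939 -0.2196  0.0625]] 0.12235039
(260, 240) [[ 0.4953 -0.2199  0.0477]] 0.13656932
(245, 270) [[ 0.493  -0.2216  0.071 ]] 0.11481701
(378, 240) [[ 0.5481 -0.2377  0.0478]] 0.13662682
(390, 265) [[ 0.5481 -0.2374  0.0715]] 0.11367358
(314, 200) [[ 0.5228 -0.2172  0.02  ]] 0.16015136
(314, 240) [[ 0.5153 -0.2394  0.0216]] 0.16504449
(314, 285) [[ 0.5059 -0.2671  0.0217]] 0.17300186
(314, 190) [[ 0.5242 -0.2129  0.0154]] 0.16332379
[ 0.5164 -0.2381  0.2631]
(312, 240) [[ 0.518  -0.227   0.3044]]
(325, 240) [[ 0.5237 -0.2292  0.3037]]
(312, 260) [[ 0.5182 -0.2275  0.3228]]
(312, 232) [[ 0.5178 -0.2271  0.2945]]
(318, 245) [[ 0.5205 -0.2284  0.3087]]
[316.5617 228.0878]
```

```bash
python3 look.py 3 scene; python3 -c "
import cv2;a=cv2.imread('pics/scene_3.png');cv2.imwrite('pics/s3c.png',cv2.resize(a[90:290,130:330],None,fx=3,fy=3))"
```

```text
5.3 [ 0.5158 -0.2377  0.2615] [-0.095  -0.0269 -0.4559] [-0.6315  0.013   1.713  -0.      1.4173 -0.3084] -0.0032842984185205938
```

View pics/s3c.png

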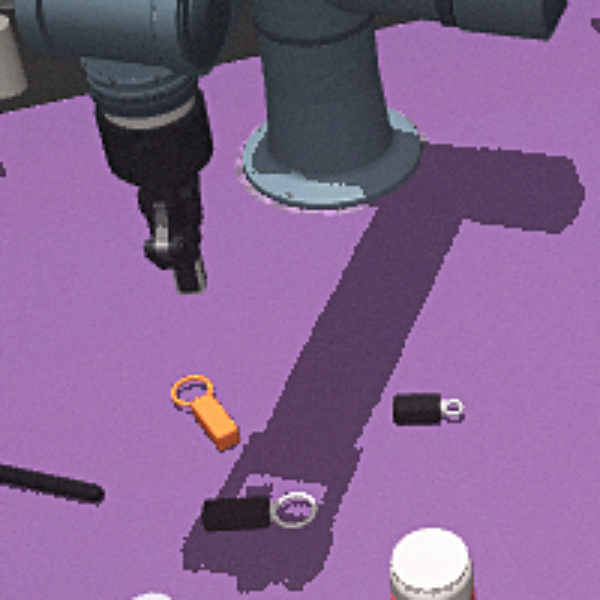

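```bash
python3 - <<'E'
from h import *
np.set_printoptions(precision=4,suppress=True)
d=pickle.load(open("scene_3.pkl","rb"));p=d["state"]["tool_pos"];print(p)
for dz in(0,.015,.03,.045):print(dz,proj(d,p+[0,0,dz]))
P,u,v=pts(d)
for b in range(176,196):
    k=(u>=188)&(u<=198)&(v==b)&(P[:,2]>.1);print(b,k.sum(),P[k].mean(0) if k.any() else '')
w=pickle.load(open("wrist_3.pkl","rb"));P,u,v=pts(w);k=(u==312)&(v>222)&(v<245);print(np.c_[v[k],P[k]][:14])
E
```

```text
[ 0.5158 -0.2377  0.2615]
0 [195.6178 193.1043]
0.015 [194.5232 188.4202]
0.03 [193.4089 183.652 ]
0.045 [192.2745 178.7974]
176 10 [ 0.5505 -0.2385  0.3422]
177 10 [ 0.5473 -0.2387  0.3369]
178 10 [ 0.5424 -0.2389  0.3302]
179 10 [ 0.5277 -0.2383  0.3154]
180 9 [ 0.5285 -0.2395  0.3135]
181 11 [ 0.5266 -0.2381  0.3084]
182 11 [ 0.5274 -0.2387  0.3062]
183 11 [ 0.5276 -0.2392  0.3035]
184 11 [ 0.5274 -0.2397  0.3004]
185 10 [ 0.5276 -0.2392  0.2973]
186 9 [ 0.5278 -0.2408  0.295 ]
187 9 [ 0.5256 -0.2411  0.2902]
188 0 
189 0 
190 0 
191 0 
192 0 
193 0 
194 0 
195 0 
[[223.       0.4767  -0.3303   0.0001]
 [224.       0.4762  -0.3316   0.0008]
 [225.       0.4755  -0.3336  -0.0003]
 [226.       0.4751  -0.3349   0.0007]
 [227.       0.4747  -0.3362   0.0014]
 [228.       0.4739  -0.3385  -0.0002]
 [229.       0.4734  -0.34     0.0001]
 [230.       0.5177  -0.2272   0.2917]
 [231.       0.5174  -0.2278   0.2914]
 [232.       0.5178  -0.2271   0.2945]
 [233.       0.5177  -0.2274   0.295 ]
 [234.       0.5176  -0.2276   0.2959]
 [235.       0.5176  -0.2278   0.2966]
 [236.       0.5176  -0.2278   0.2979]]
```

>>> play_rows --series '[5,0,0,0,0.5,5,0,0,0,0.5,5,0,0,0,0.5,5,0,0,0,0.5,5,0,0,0,0.5]'

```text
time: 5.98
tool_pos: [0.5148, -0.237, 0.0091]
ee_rot: [1.443, 1.042, -1.445]
force: [-0.2, -0.0, 0.3]
opening: 0.493
```

>>> play_rows --series '[1.2,0,0,0,0.5,1.2,0,0,0,0.5,0.8,0,0,0,0.5,0,0,0,0,0.5]'

```text
time: 6.48
tool_pos: [0.5169, -0.2385, -0.0188]
ee_rot: [1.443, 1.038, -1.442]
force: [-0.2, -0.1, -0.3]
opening: 0.499
```

```bash
python3 look.py 4 wrist scene;python3 -c "
import cv2,pickle;a=cv2.imread('pics/scene_4.png');cv2.imwrite('pics/s4c.png',cv2.resize(a[200:290,160:290],None,fx=5,fy=5))
from h import *
d=pickle.load(open('wrist_4.pkl','rb'));P,u,v=pts(d)
for c in (255,260,265,375,370,378):
  k=(u==c)&(v>200)&(v<260)&(P[:,2]>.004)
  print(c,np.c_[v[k],np.round(P[k],4)][:3])
"
```

```text
6.525 [ 0.5171 -0.2386 -0.0184] [ 1.1363  0.2791 -0.185 ] [-0.6314  0.372   1.8676 -0.      0.9002 -0.3084] 0.5010929266627336
255 [[ 2.410e+02  4.896e-01 -2.225e-01  1.370e-02]
 [ 2.420e+02  4.902e-01 -2.223e-01  1.570e-02]
 [ 2.430e+02  4.899e-01 -2.229e-01  1.550e-02]]
260 [[ 2.390e+02  4.949e-01 -2.197e-01  2.080e-02]
 [ 2.400e+02  4.950e-01 -2.200e-01  2.150e-02]
 [ 2.410e+02  4.952e-01 -2.200e-01  2.270e-02]]
265 [[ 2.310e+02  4.954e-01 -2.202e-01  1.060e-02]
 [ 2.320e+02  4.954e-01 -2.205e-01  1.120e-02]
 [ 2.330e+02  4.959e-01 -2.202e-01  1.350e-02]]
375 [[ 2.350e+02  5.477e-01 -2.378e-01  1.540e-02]
 [ 2.360e+02  5.475e-01 -2.375e-01  1.710e-02]
 [ 2.370e+02  5.473e-01 -2.374e-01  1.810e-02]]
370 [[ 2.310e+02  5.463e-01 -2.376e-01  9.700e-03]
 [ 2.320e+02  5.460e-01 -2.369e-01  1.230e-02]
 [ 2.330e+02  5.458e-01 -2.369e-01  1.340e-02]]
378 [[ 2.410e+02  5.484e-01 -2.420e-01  1.420e-02]
 [ 2.420e+02  5.476e-01 -2.377e-01  2.360e-02]
 [ 2.430e+02  5.474e-01 -2.379e-01  2.400e-02]]
```

View pics/wrist_4.png

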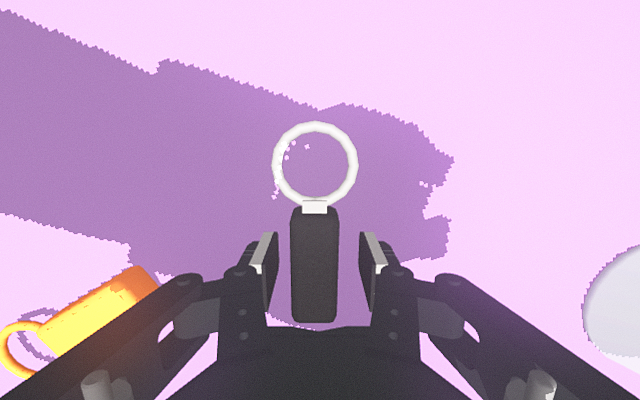

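View pics/s4c.png

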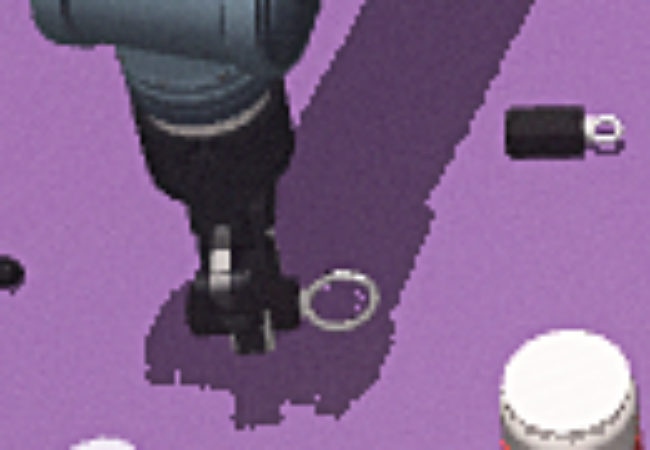

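>>> play_rows --series '[0.45,0,0,0,0.4,0,0,0,0,0.2,0,0,0,0,0,0,0,0,0,0,0,0,0,0,0]'

```text
time: 7.2
tool_pos: [0.5165, -0.2383, -0.0235]
ee_rot: [1.443, 1.039, -1.443]
force: [-2.2, 0.5, 4.6]
opening: 0.267
```

>>> play_rows --series '[-0.5,0,0,0,0,-1.5,0,0,0,0,-3,0,0,0,0,0,0,0,0,0]'

```text
time: 7.7
tool_pos: [0.5186, -0.2396, 0.0292]
ee_rot: [1.443, 1.032, -1.44]
force: [0.3, -0.4, -0.9]
opening: 0.264
```

```bash
python3 look.py 5 wrist
```

```text
7.7 [ 0.5186 -0.2396  0.0292] [ 0.3419 -0.361  -0.9171] [-0.6312  0.2891  1.8643  0.0001  0.9816 -0.3084] 0.2637129152266865
```

View pics/wrist_5.png

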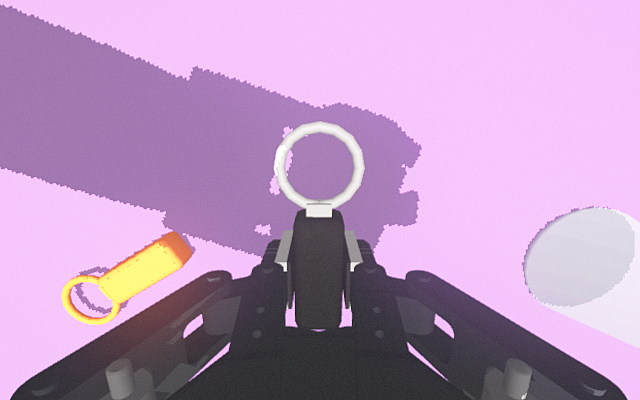

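```bash
cat >> h.py <<'E'
def ringtool(d,box=(265,375,110,215)):
    "ring centre in tool frame from wrist picture"
    P,u,v=pts(d);g=d["pixels"].astype(int);g=g[v,u];sat=g.max(1)-g.min(1);s=d["state"]
    R=Ro.from_rotvec(s["ee_rot"]).as_matrix();Q=(P-s["tool_pos"])@R
    x0,x1,y0,y1=box
    k=(u>x0)&(u<x1)&(v>y0)&(v<y1)&(sat<45)&(abs(Q[:,0]+.04)<.03);A=Q[k]
    A=A[A[:,2]<np.percentile(A[:,2],90)+.1]
    (cy,cz),r=cv2.minEnclosingCircle((A[:,1:]*1000).astype(np.float32))
    k2=A[:,2]*1000<cz+14
    A=A[k2];c=np.linalg.lstsq(np.c_[A[:,1]-cy/1e3,A[:,2]-cz/1e3,np.ones(len(A))],A[:,0],rcond=None)[0]
    return len(A),cy,cz,r,"x plane: slope_y,slope_z,centre",c
E
python3 - <<'E'
from h import *
np.set_printoptions(precision=4,suppress=True)
d=pickle.load(open("wrist_5.pkl","rb"));print(ringtool(d))
E
```

```text
(2541, 1.3463059663772583, -41.25973892211914, 23.920989990234375, 'x plane: slope_y,slope_z,centre', array([-0.0045, -0.0019, -0.036 ]))
```

>>> play_rows --series '[-4,0,0,0,0,-5,0,0,0,0,-5,0,0,0,0,-4,0,0,0,0,-1,0,0,0,0]'

```text
time: 8.38
tool_pos: [0.5174, -0.2388, 0.2181]
ee_rot: [1.443, 1.035, -1.441]
force: [-1.7, -0.6, -0.9]
opening: 0.266
```

>>> play_rows --series '[0,0,0,-9.6,0,0,0,0,-9.6,0,0,0,0,-9.6,0,0,0,0,0,0]'

```text
time: 8.88
tool_pos: [0.5154, -0.2374, 0.2134]
ee_rot: [1.078, 1.292, -1.078]
force: [0.6, -1.0, -1.6]
opening: 0.264
```

```bash
python3 - <<'E'
from h import *
from rig import ctrl
np.set_printoptions(precision=4,suppress=True)
s=ctrl.observe();print(s["tool_pos"],s["q"],s["opening"]);print(plan(s,[.6226,.0701,.22],-79.7))
E
```

```text
[ 0.5154 -0.2374  0.2134] [-0.6315  0.0504  1.7631  0.      1.3324 -0.809 ] 0.2639029921974796
(array([ -0.6176,  15.9802, -28.3796]), np.float64(-0.1262023021397738), np.float64(-79.82620230213978), array([[-0.0034,  0.9843,  0.1766],
       [ 0.0025,  0.1766, -0.9843],
       [-1.    , -0.0029, -0.0031]]))
```

>>> play_rows --series '[-0.2,2,-3.55,0,0,-0.1,2,-3.55,0,0,-0.1,2,-3.55,0,0,-0.1,2,-3.55,0,0,-0.1,2,-3.55,0,0]'

```text
time: 9.5
tool_pos: [0.5828, -0.0442, 0.2205]
ee_rot: [1.078, 1.29, -1.079]
force: [0.4, -0.1, -0.6]
opening: 0.262
```

>>> play_rows --series '[0,2,-3.5,0,0,0,2,-3.5,0,0,0,2,-3.5,0,0,0,0,0,0,0,0,0,0,0,0]'

```text
time: 10.12
tool_pos: [0.6228, 0.068, 0.2208]
ee_rot: [1.076, 1.29, -1.079]
force: [-0.1, 0.3, 0.2]
opening: 0.266
```

```bash
python3 look.py 6 wrist scene;python3 -c "
import cv2,pickle;a=cv2.imread('pics/scene_6.png');cv2.imwrite('pics/s6c.png',cv2.resize(a[140:250,310:430],None,fx=5,fy=5))
from h import *
np.set_printoptions(precision=4,suppress=True)
d=pickle.load(open('wrist_6.pkl','rb'));print(ringtool(d));print(plan(d['state'],[.6,.07,.2],-79.7)[2])"
```

```text
10.175 [0.6228 0.0676 0.2212] [-0.0776 -0.1181 -0.8068] [-0.0725  0.1807  1.6067 -0.0003  1.3557 -0.2501] 0.26247559566095413
(2582, 1.4459490776062012, -40.69718933105469, 24.1052303314209, 'x plane: slope_y,slope_z,centre', array([-0.0056, -0.0053, -0.036 ]))
-79.7964452423294
```

View pics/wrist_6.png

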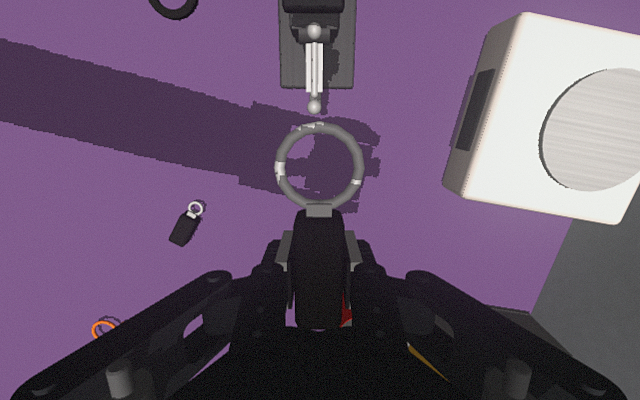

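View pics/s6c.png

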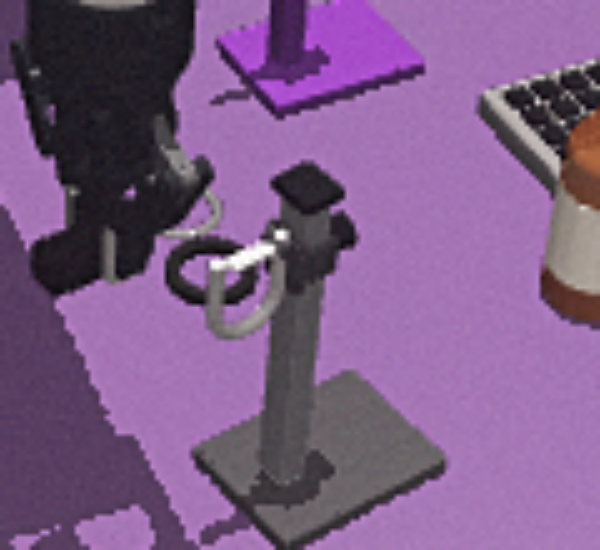

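```bash
python3 - <<'E'
from h import *
np.set_printoptions(precision=4,suppress=True)
d=pickle.load(open("wrist_6.pkl","rb"));P,u,v=pts(d);s=d["state"];R=Ro.from_rotvec(s["ee_rot"]).as_matrix();Q=(P-s["tool_pos"])@R
g=d["pixels"].astype(int)[v,u]
for b in range(24,114,3):
    k=(v==b)&(u>295)&(u<335)&(P[:,2]>.14)&(P[:,2]<.225)&(g.min(1)>90)
    if k.any(): print(b,u[k].min(),u[k].max(),"tool med",np.median(Q[k],0),"world",np.median(P[k],0), "zmax %.4f"%P[k,2].max())
m=(v>115)&(v<215)&(u>265)&(u<375)&(abs(Q[:,0]+.036)<.008)
A=Q[m];print("ring y ext",A[:,1].min(),A[:,1].max(),"z",A[:,2].min())
for b in (120,130,140,150,160,165,170,180,190,200):
    k=m&(v==b)
    if k.any():print(b,u[k].min(),u[k].max(),Q[k,1].min(),Q[k,1].max(),Q[k,2].mean())
E
```

```text
24 311 318 tool med [ 0.0177 -0.0016 -0.1165] world [0.6006 0.1823 0.2031] zmax 0.2051
27 307 333 tool med [ 0.0177 -0.001  -0.115 ] world [0.6014 0.1807 0.2032] zmax 0.2061
30 299 328 tool med [ 0.0175 -0.0027 -0.1134] world [0.6    0.179  0.2034] zmax 0.2055
33 299 328 tool med [ 0.0175 -0.0022 -0.1119] world [0.6008 0.1777 0.2033] zmax 0.2051
36 309 319 tool med [ 0.0185 -0.0019 -0.1106] world [0.6013 0.1764 0.2023] zmax 0.2040
42 313 316 tool med [ 0.022  -0.0017 -0.1082] world [0.6019 0.1743 0.1989] zmax 0.1998
45 306 322 tool med [ 0.0232 -0.002  -0.1069] world [0.6018 0.1727 0.1976] zmax 0.2003
48 306 322 tool med [ 0.0227 -0.002  -0.1052] world [0.6022 0.171  0.1982] zmax 0.1996
51 306 322 tool med [ 0.0231 -0.002  -0.1036] world [0.6025 0.1695 0.1977] zmax 0.1996
54 306 322 tool med [ 0.0231 -0.002  -0.102 ] world [0.6027 0.1679 0.1978] zmax 0.1995
57 306 322 tool med [ 0.0232 -0.002  -0.1004] world [0.6031 0.1662 0.1976] zmax 0.1995
60 306 322 tool med [ 0.0227 -0.002  -0.0986] world [0.6033 0.1646 0.1981] zmax 0.1995
63 306 322 tool med [ 0.0233 -0.002  -0.0971] world [0.6
[... 1481 characters left out ...]
0.06476165488055026
130 293 346 -0.010624694973783362 0.01294084542310011 -0.060905877470024704
140 283 355 -0.015161066698144035 0.016898955697301214 -0.056556810594145884
150 277 361 -0.01800386499272184 0.01965492693565286 -0.05212151274836153
160 275 363 -0.01917773261438157 0.021056634481575746 -0.04760645964388268
165 274 364 -0.019680865433405706 0.02146917166428218 -0.045336692929022405
170 275 364 -0.01908966739134869 0.021871504979949906 -0.04301993149199945
180 277 361 -0.01853601169210274 0.020311063690793437 -0.03833027469758577
190 283 356 -0.01570157629025138 0.018337010319200483 -0.033574451076729135
200 291 347 -0.012396164642347827 0.014255462734976038 -0.028596251956219332
```

>>> play_rows --series '[0,-0.15,-0.95,0,0,0,-0.15,-0.95,0,0,2,0,0,0,0,2.1,0,0,0,0,0,0,0,0,0]'

```text
time: 10.85
tool_pos: [0.6148, 0.0865, 0.1771]
ee_rot: [1.073, 1.294, -1.08]
force: [-1.2, 0.1, -1.4]
opening: 0.266
```

```bash
python3 look.py 7 wrist scene;python3 -c "
import cv2,pickle;a=cv2.imread('pics/scene_7.png');b=cv2.imread('pics/wrist_7.png')
import numpy as np
A=cv2.resize(a[165:225,335:395],(480,480),interpolation=2);B=cv2.resize(b[60:220,240:400],(480,480),interpolation=2)
cv2.imwrite('pics/s7c.png',cv2.resize(np.hstack([A,B]),(800,400)))"
```

```text
10.9 [0.6159 0.0864 0.1789] [-0.0766 -0.2546 -0.352 ] [-0.0426  0.2086  1.6537 -0.      1.283  -0.2219] 0.26776422821529233
```

View pics/s7c.png

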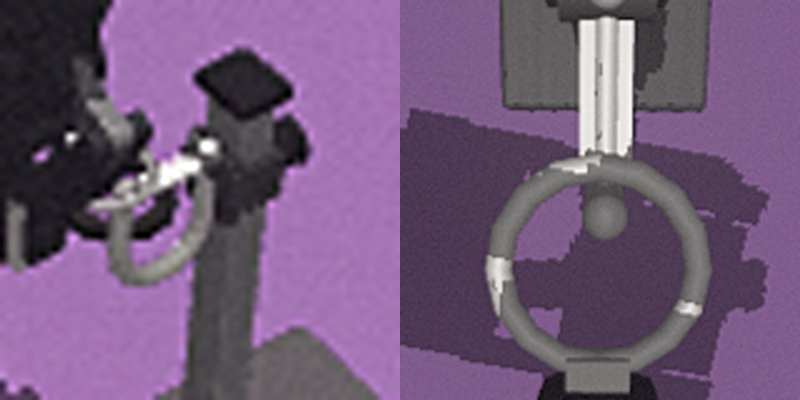

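```bash
python3 - <<'E'
from h import *
np.set_printoptions(precision=4,suppress=True)
d=pickle.load(open("wrist_7.pkl","rb"));P,u,v=pts(d);s=d["state"];R=Ro.from_rotvec(s["ee_rot"]).as_matrix();Q=(P-s["tool_pos"])@R
# columns near hook centre
for c in (318,322,326):
    for b in range(112,166,2):
        k=(u==c)&(v==b)
        if k.any(): print(c,b,Q[k][0],P[k][0])
    print()
m=(v>115)&(v<225)&(u>265)&(u<395)&(abs(Q[:,0]+.036)<.004);A=Q[m];print(A.min(0),A.max(0))
E
```

```text
318 112 [-0.0214  0.0005 -0.0685] [0.6032 0.154  0.1986]
318 114 [-0.0215  0.0005 -0.0676] [0.6034 0.1531 0.1987]
318 116 [-0.0202  0.0005 -0.0667] [0.6035 0.1522 0.1974]
318 118 [-0.0216  0.0005 -0.0658] [0.6037 0.1513 0.1988]
318 120 [-0.0215  0.0005 -0.0648] [0.6039 0.1503 0.1988]
318 122 [-0.0361  0.0005 -0.0643] [0.6041 0.1499 0.2133]
318 124 [-0.036   0.0005 -0.0635] [0.6042 0.149  0.2132]
318 126 [-0.0362  0.0005 -0.0626] [0.6044 0.1482 0.2134]
318 128 [-0.0365  0.0005 -0.0618] [0.6045 0.1474 0.2137]
318 130 [-0.0355  0.0005 -0.0609] [0.6047 0.1465 0.2127]
318 132 [-0.0344  0.0005 -0.0599] [0.6049 0.1455 0.2116]
318 134 [ 0.0036  0.0005 -0.0564] [0.6052 0.1421 0.1736]
318 136 [-0.0121  0.0005 -0.0565] [0.6053 0.1421 0.1893]
318 138 [-0.0245  0.0005 -0.0565] [0.6054 0.1421 0.2017]
318 140 [-0.0258  0.0005 -0.0556] [0.6056 0.1413 0.203 ]
318 142 [-0.0255  0.0005 -0.0547] [0.6057 0.1404 0.2027]
318 144 [-0.0263  0.0005 -0.0538] [0.6059 0.1395 0.2035]
318 146 [-0.0275  0.0005 -0.053 ] [0.606  0.1387 0.2047]
318 148 [-0.027   0.0005 -0.052 ] [0.6062 0.1377 0.2042]
318 150 [-0.026  
[... 2901 characters left out ...]
0.1411 0.203 ]
326 144 [-0.0271  0.0043 -0.0539] [0.6096 0.1403 0.2043]
326 146 [-0.0261  0.0043 -0.0528] [0.6099 0.1392 0.2033]
326 148 [-0.026   0.0043 -0.0519] [0.61   0.1383 0.2032]
326 150 [-0.0273  0.0043 -0.0511] [0.6102 0.1375 0.2044]
326 152 [-0.0254  0.0044 -0.0498] [0.6104 0.1363 0.2025]
326 154 [-0.0237  0.0044 -0.0487] [0.6107 0.1351 0.2009]
326 156 [ 0.1779  0.0099 -0.0185] [ 0.6201  0.1065 -0.0008]
326 158 [ 0.1779  0.0099 -0.0161] [ 0.6205  0.1041 -0.0008]
326 160 [ 0.1759  0.0099 -0.014 ] [0.6209 0.1021 0.0012]
326 162 [ 0.1769  0.0099 -0.0115] [0.6214 0.0996 0.0002]
326 164 [ 0.1759  0.0099 -0.0092] [0.6218 0.0974 0.0012]

[-0.04   -0.0198 -0.0647] [-0.032   0.0219 -0.0172]
```

>>> play_rows --series '[0,0.05,0.18,0,0,0.4,0,0,0,0,0.4,0,0,0,0,0,0,0,0,0]'

```text
time: 11.45
tool_pos: [0.6175, 0.0849, 0.1725]
ee_rot: [1.075, 1.29, -1.076]
force: [0.3, 0.2, -1.1]
opening: 0.264
```

>>> play_rows --series '[0.2,0,0,0,0,0.2,0,0,0,0,0.2,0,0,0,0,0,0,0,0,0]'

```text
time: 11.95
tool_pos: [0.6179, 0.0849, 0.1671]
ee_rot: [1.076, 1.289, -1.076]
force: [0.2, -0.7, -0.7]
opening: 0.265
```

>>> play_rows --series '[0.25,0,0,0,0,0.25,0,0,0,0,0,0,0,0,0]'

```text
time: 12.32
tool_pos: [0.6179, 0.0849, 0.162]
ee_rot: [1.076, 1.289, -1.076]
force: [0.0, -0.3, 2.7]
opening: 0.265
```

```bash
cat > crop.py <<'E'
import sys,cv2,numpy as np;t=sys.argv[1]
a=cv2.imread(f'pics/scene_{t}.png');b=cv2.imread(f'pics/wrist_{t}.png')
A=cv2.resize(a[165:225,335:395],(480,480),interpolation=2);B=cv2.resize(b[60:220,240:400],(480,480),interpolation=2)
cv2.imwrite(f'pics/c_{t}.png',cv2.resize(np.hstack([A,B]),(800,400)))
E
python3 look.py 8 wrist scene; python3 crop.py 8
```

```text
12.375 [0.6179 0.0848 0.1622] [0.5525 0.1598 1.5487] [-0.0451  0.2268  1.6643  0.      1.2502 -0.2247] 0.26940065078526704
```

View pics/c_8.png

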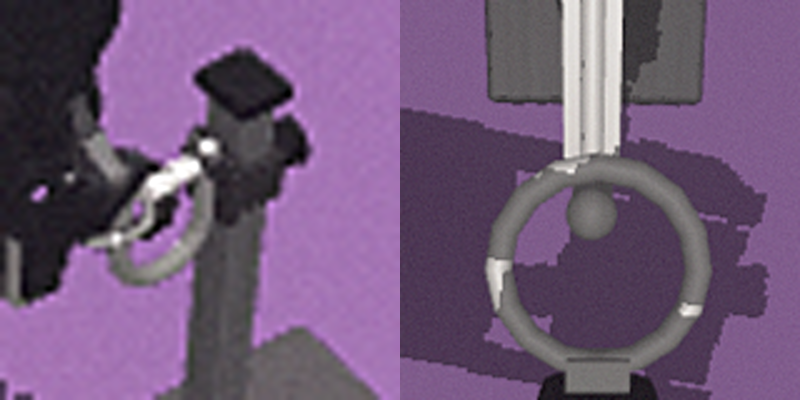

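>>> play_rows --series '[0.25,0,0,0,0,0.25,0,0,0,0,0.25,0,0,0,0,0,0,0,0,0]'

```text
time: 12.92
tool_pos: [0.6179, 0.0847, 0.1544]
ee_rot: [1.076, 1.289, -1.076]
force: [0.5, -0.3, 1.6]
opening: 0.267
```

>>> play_rows --series '[0.25,0,0,0,0,0.25,0,0,0,0,0,0,0,0,0]'

```text
time: 13.3
tool_pos: [0.6179, 0.0842, 0.1493]
ee_rot: [1.075, 1.288, -1.077]
force: [1.9, -2.7, 0.7]
opening: 0.269
```

>>> play_rows --series '[0.2,0,0,0,0,0.2,0,0,0,0,0,0,0,0,0]'

```text
time: 13.68
tool_pos: [0.6169, 0.0854, 0.1445]
ee_rot: [1.075, 1.291, -1.077]
force: [-0.6, 0.2, -1.3]
opening: 0.268
```

```bash
python3 look.py 9 wrist scene; python3 crop.py 9
```

```text
13.725 [0.617  0.0854 0.1447] [ 0.2329  0.5745 -0.4086] [-0.0446  0.2449  1.6768  0.0008  1.2221 -0.2247] 0.26475706846241764
```

View pics/c_9.png

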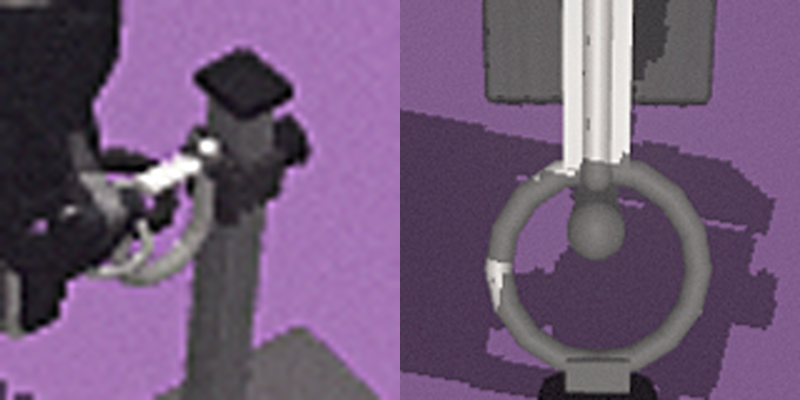

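>>> play_rows --series '[0,0,-0.4,0,0,-0.3,0,0,0,0,-0.3,0,0,0,0,-0.3,0,0,0,0,0,0,0,0,0]'

```text
time: 14.4
tool_pos: [0.6174, 0.0887, 0.1551]
ee_rot: [1.076, 1.288, -1.075]
force: [-0.0, -0.8, -0.4]
opening: 0.268
```

>>> play_rows --series '[-0.15,0,0,0,0,0,0,0,0,0]'

```text
time: 14.65
tool_pos: [0.6172, 0.0888, 0.1562]
ee_rot: [1.076, 1.289, -1.076]
force: [0.7, 0.1, -0.6]
opening: 0.269
```

>>> play_rows --series '[-0.15,0,0,0,0,0,0,0,0,0]'

```text
time: 14.9
tool_pos: [0.617, 0.0888, 0.1575]
ee_rot: [1.076, 1.289, -1.076]
force: [-0.2, -0.5, -1.2]
opening: 0.265
```

>>> play_rows --series '[-0.1,0,0,0,0,0,0,0,0,0]'

```text
time: 15.15
tool_pos: [0.6169, 0.0888, 0.158]
ee_rot: [1.076, 1.289, -1.076]
force: [1.6, 0.4, -3.9]
opening: 0.269
```

>>> play_rows --series '[-0.1,0,0,0,0,0,0,0,0,0]'

```text
time: 15.4
tool_pos: [0.6167, 0.0887, 0.1587]
ee_rot: [1.075, 1.289, -1.077]
force: [2.0, 0.2, -7.7]
opening: 0.266
```

```bash
python3 look.py 10 wrist scene; python3 crop.py 10
```

```text
15.45 [0.6167 0.0887 0.1587] [ 2.1016  0.8821 -8.1782] [-0.0387  0.2298  1.6675 -0.0003  1.2453 -0.2182] 0.2649096775159368
```

View pics/c_10.png

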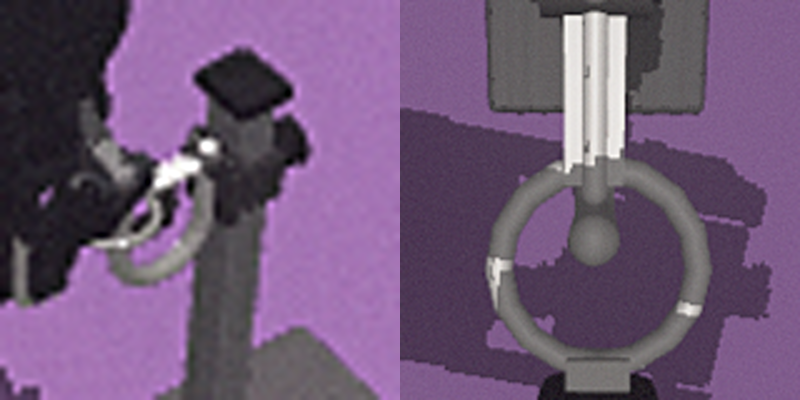

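>>> play_rows --series '[0,0,0,0,0,0,0,0,0,0]'

```text
time: 15.75
tool_pos: [0.6168, 0.0887, 0.159]
ee_rot: [1.075, 1.289, -1.077]
force: [1.6, -0.1, -8.5]
opening: 0.265
```

>>> play_rows --series '[0.3,0,0,0,0,0.5,0,0,0,0,0.6,0,-0.2,0,0,0.6,0,-0.2,0,0,0,0,0,0,0]'

```text
time: 16.38
tool_pos: [0.6159, 0.093, 0.1389]
ee_rot: [1.075, 1.29, -1.076]
force: [0.5, -0.4, -0.8]
opening: 0.263
```

>>> play_rows --series '[0.4,0,0,0,0,0.3,0,0,0,0,0.3,0,0,0,0,0,0,0,0,0]'

```text
time: 16.88
tool_pos: [0.6162, 0.0927, 0.1292]
ee_rot: [1.076, 1.289, -1.076]
force: [-0.4, 0.4, -0.3]
opening: 0.263
```

```bash
python3 look.py 11 wrist scene; python3 crop.py 11
```

```text
16.925 [0.6163 0.0927 0.1295] [ 0.5565  1.3684 -0.6242] [-0.0323  0.2619  1.6862 -0.      1.1937 -0.2119] 0.2669722869615727
```

View pics/c_11.png

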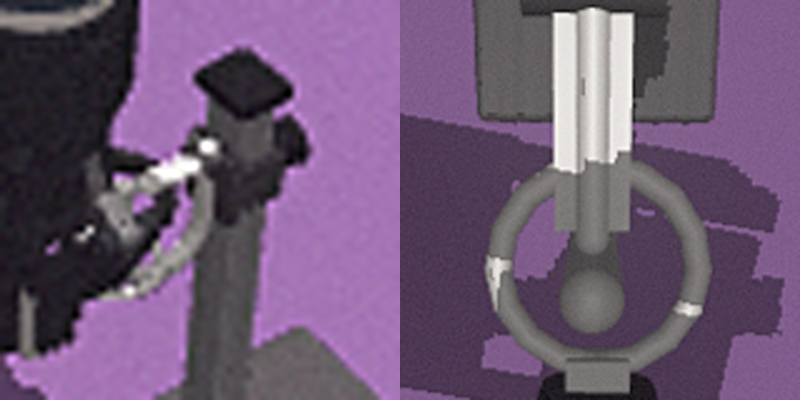

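>>> play_rows --series '[0.3,0,0,0,0,0.2,0,0,0,0,0,0,0,0,0]'

```text
time: 17.35
tool_pos: [0.6162, 0.0927, 0.1243]
ee_rot: [1.076, 1.289, -1.076]
force: [1.1, 0.3, -1.9]
opening: 0.27
```

>>> play_rows --series '[0,0,0,0,0.5,0,0,0,0,0.8,0,0,0,0,0.8,0,0,0,0,0.8]'

```text
time: 17.85
tool_pos: [0.6165, 0.0927, 0.1247]
ee_rot: [1.076, 1.289, -1.076]
force: [0.3, -0.5, 0.4]
opening: 0.799
```

```bash
python3 look.py 12 wrist scene; python3 crop.py 12
```

```text
17.9 [0.6165 0.0927 0.1247] [ 0.2558 -0.6417 -0.1293] [-0.0323  0.2675  1.6889  0.      1.185  -0.2119] 0.8008709751103664
```

View pics/wrist_12.png

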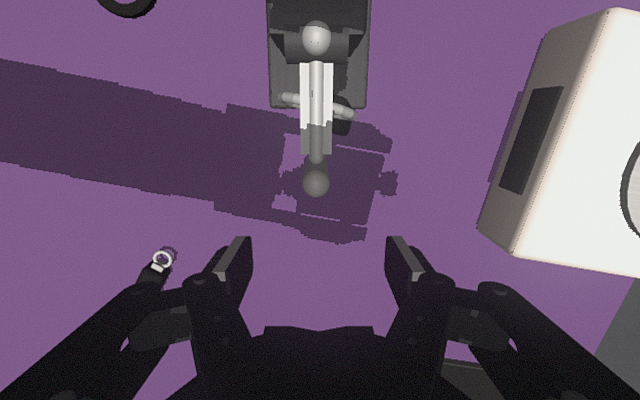

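View pics/scene_12.png

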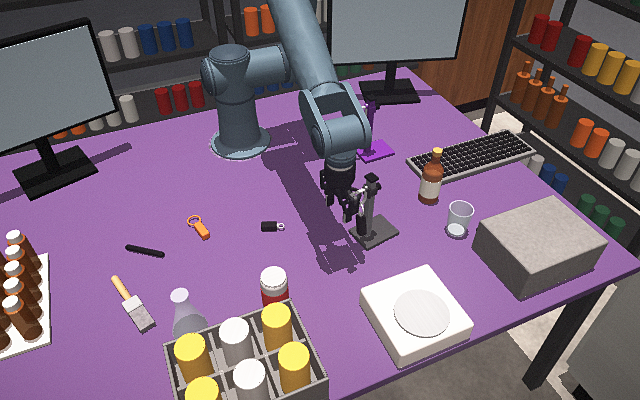

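>>> play_rows --series '[0,0,2,0,0.8,0,0,3,0,0.8,0,0,3,0,0.8,-2,0,3,0,0.8,-4,0,3,0,0.8]'

```text
time: 18.58
tool_pos: [0.64, -0.0471, 0.1829]
ee_rot: [1.075, 1.293, -1.079]
force: [0.7, -0.1, -0.4]
opening: 0.799
```

>>> play_rows --series '[-4,0,3,0,0.8,0,0,0,0,0.8,0,0,0,0,0.8,0,0,0,0,0.8,0,0,0,0,0.8]'

```text
time: 19.2
tool_pos: [0.6461, -0.0738, 0.2232]
ee_rot: [1.075, 1.291, -1.076]
force: [0.2, 0.4, -0.8]
opening: 0.801
```

```bash
python3 look.py 13 scene wrist; python3 -c "
import cv2;a=cv2.imread('pics/scene_13.png');cv2.imwrite('pics/c13.png',cv2.resize(a[160:260,320:420],None,fx=6,fy=6,interpolation=2))"
```

```text
19.25 [ 0.6463 -0.0739  0.2235] [ 0.0235 -1.1131 -0.4049] [-0.2878  0.2345  1.5401 -0.      1.3688 -0.4682] 0.7998560254670892
```

>>> play_rows --series '[0,0,0,0,0.8,0,0,0,0,0.8,0,0,0,0,0.8,0,0,0,0,0.8,0,0,0,0,0.8]'

```text
time: 19.92
tool_pos: [0.6468, -0.0746, 0.2246]
ee_rot: [1.076, 1.289, -1.076]
force: [-0.4, -0.2, 0.3]
opening: 0.802
```

>>> play_rows --series '[0,0,0,0,0.8,0,0,0,0,0.8,0,0,0,0,0.8,0,0,0,0,0.8,0,0,0,0,0.8]'

```text
time: 20.55
tool_pos: [0.6468, -0.0745, 0.2246]
ee_rot: [1.076, 1.289, -1.076]
force: [-0.3, 0.7, 0.1]
opening: 0.799
```

```bash
python3 look.py 14 scene wrist; python3 -c "
import cv2;import numpy as np
a=cv2.imread('pics/scene_13.png');b=cv2.imread('pics/scene_14.png')
cv2.imwrite('pics/c14.png',cv2.resize(np.hstack([a[165:255,330:400],b[165:255,330:400]]),None,fx=5.5,fy=5.5,interpolation=2))
print(cv2.absdiff(a,b)[165:255,330:400].max(2).max(), (cv2.absdiff(a,b)[165:255,330:400].max(2)>40).sum())"
```

```text
20.6 [ 0.6468 -0.0745  0.2246] [-0.1393  0.3528  0.5092] [-0.2886  0.2338  1.5388  0.      1.369  -0.4682] 0.7976235406061606
178 153
```

View pics/c14.png

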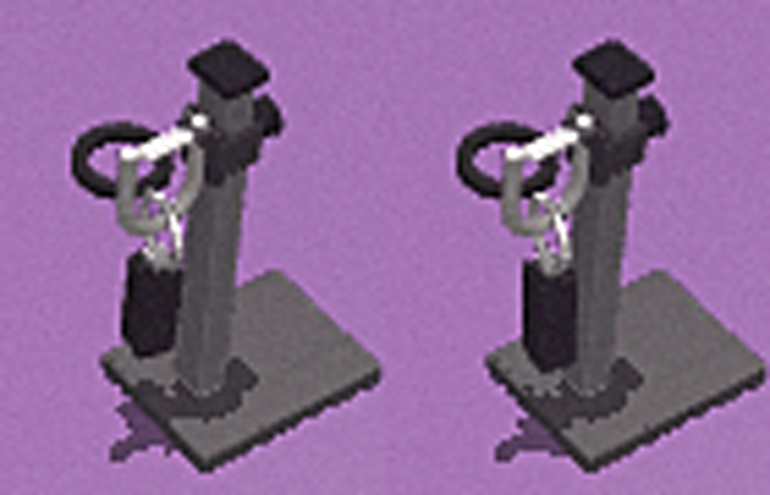

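>>> play_rows --series '[0,0,0,0,0.8,0,0,0,0,0.8,0,0,0,0,0.8,0,0,0,0,0.8,0,0,0,0,0.8]'

```text
time: 21.28
tool_pos: [0.6468, -0.0745, 0.2246]
ee_rot: [1.076, 1.289, -1.076]
force: [-0.3, 0.0, 0.5]
opening: 0.802
```

>>> play_rows --series '[0,0,0,0,0.8,0,0,0,0,0.8,0,0,0,0,0.8,0,0,0,0,0.8,0,0,0,0,0.8]'

```text
time: 21.9
tool_pos: [0.6468, -0.0745, 0.2246]
ee_rot: [1.076, 1.289, -1.076]
force: [0.4, -0.7, -0.0]
opening: 0.801
```

>>> play_rows --series '[0,0,0,0,0.8,0,0,0,0,0.8,0,0,0,0,0.8,0,0,0,0,0.8,0,0,0,0,0.8]'

```text
time: 22.52
tool_pos: [0.6468, -0.0745, 0.2246]
ee_rot: [1.076, 1.289, -1.076]
force: [0.0, 0.7, 0.3]
opening: 0.801
```

>>> play_rows --series '[0,0,0,0,0.8,0,0,0,0,0.8,0,0,0,0,0.8,0,0,0,0,0.8,0,0,0,0,0.8]'

```text
time: 23.15
tool_pos: [0.6468, -0.0745, 0.2246]
ee_rot: [1.076, 1.289, -1.076]
force: [-0.3, 0.2, -0.1]
opening: 0.801
```

>>> play_rows --series '[0,0,0,0,0.8,0,0,0,0,0.8,0,0,0,0,0.8,0,0,0,0,0.8,0,0,0,0,0.8]'

```text
time: 23.78
tool_pos: [0.6468, -0.0745, 0.2246]
ee_rot: [1.076, 1.289, -1.076]
force: [-0.5, -0.4, 0.8]
opening: 0.798
```

>>> play_rows --series '[0,0,0,0,0.8,0,0,0,0,0.8,0,0,0,0,0.8,0,0,0,0,0.8,0,0,0,0,0.8]'

```text
time: 24.4
tool_pos: [0.6468, -0.0745, 0.2246]
ee_rot: [1.076, 1.289, -1.076]
force: [0.6, 0.8, 1.1]
opening: 0.797
```

```bash
cat > swing.py <<'E'
from rig import ctrl; import numpy as np,cv2
L=[]
for i in range(10):
    d=ctrl.snapshot("scene");g=d["pixels"][205:245,345:372].astype(int);v,u=np.nonzero(g.max(2)<60);L.append((u.mean()+345,v.mean()+205))
print(np.round(L,2).tolist(),ctrl.observe()["time"]);cv2.imwrite("pics/sw.png",d["pixels"][:,:,::-1])
E
python3 swing.py
```

```text
[[358.62, 225.34], [358.5, 225.29], [358.66, 225.16], [358.61, 225.57], [358.48, 225.32], [358.62, 225.11], [358.51, 225.02], [358.6, 225.42], [358.43, 225.07], [358.5, 225.11]] 24.9
```

Nearly still already. I'll wait a couple more seconds and check again.

>>> play_rows --series '[0,0,0,0,0.8,0,0,0,0,0.8,0,0,0,0,0.8,0,0,0,0,0.8,0,0,0,0,0.8]'

```text
time: 25.52
tool_pos: [0.6467, -0.0745, 0.2246]
ee_rot: [1.076, 1.289, -1.076]
force: [0.3, 0.9, -0.7]
opening: 0.798
```

>>> play_rows --series '[0,0,0,0,0.8,0,0,0,0,0.8,0,0,0,0,0.8,0,0,0,0,0.8,0,0,0,0,0.8]'

```text
time: 26.15
tool_pos: [0.6468, -0.0745, 0.2246]
ee_rot: [1.076, 1.289, -1.076]
force: [0.2, 0.6, -0.7]
opening: 0.799
```

>>> play_rows --series '[0,0,0,0,0.8,0,0,0,0,0.8,0,0,0,0,0.8,0,0,0,0,0.8,0,0,0,0,0.8]'

```text
time: 26.78
tool_pos: [0.6468, -0.0745, 0.2246]
ee_rot: [1.076, 1.289, -1.076]
force: [-0.0, 0.4, -0.9]
opening: 0.796
```

>>> play_rows --series '[0,0,0,0,0.8,0,0,0,0,0.8,0,0,0,0,0.8,0,0,0,0,0.8,0,0,0,0,0.8]'

```text
time: 27.4
tool_pos: [0.6468, -0.0745, 0.2246]
ee_rot: [1.076, 1.289, -1.076]
force: [-1.0, -0.2, 0.0]
opening: 0.801
```

```bash
python3 swing.py;python3 -c "
import cv2;a=cv2.imread('pics/sw.png');cv2.imwrite('pics/sw_c.png',cv2.resize(a[165:255,330:400],None,fx=6,fy=6,interpolation=2))"
```

```text
[[358.64, 225.43], [358.52, 225.29], [358.5, 225.22], [358.49, 225.15], [358.4, 224.92], [358.41, 225.19], [358.49, 225.11], [358.43, 224.7], [358.45, 225.17], [358.55, 225.01]] 27.9
```

View pics/sw_c.png

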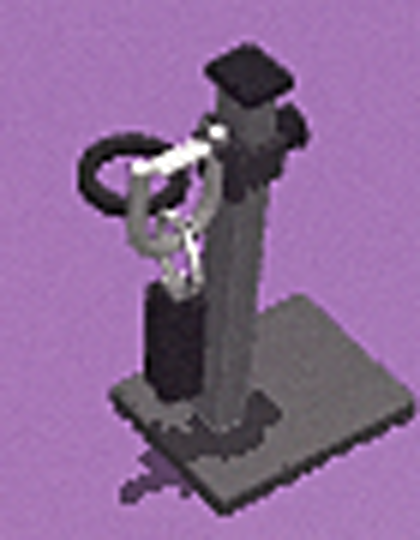

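View pics/sw.png

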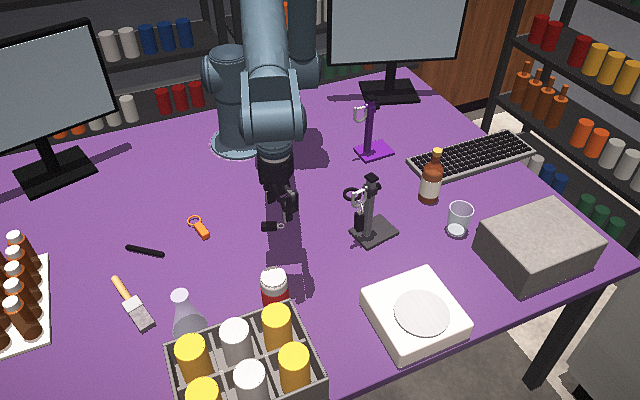

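The fob is hanging still from the hook with the latch level above its ring (crop pixel (178,155)). The other items are where they were.

```bash
python3 -c "
from rig import ctrl
print(ctrl.hand_in())"
```

```text
the job is handed in; nothing more can be done
None
```

The dark rubber-coated fob with the large ring now hangs still from the grey stand's safety hook, with the latch shut above its ring. I handed the job in at about 28 s.

- **Insertion:** I pressed the ring down over the nose. The readings between steps stayed below about 3 N, and pictures then showed the latch shut above the wire.
- **Tug:** Pulling the fob up against the closed latch gave about 8 N (8.5 N at most), and the latch held. I then lowered the fob and let go.
- **Last checks:** Ten pictures over 0.5 s showed the fob's image shifting less than 1 pixel, which I took as camera noise. The latch was level, the gripper was well clear with force near zero, and the other items looked unmoved in the scene view.

**What went wrong or disagreed:**
- **First grasp:** It closed on nothing. Both cameras showed the fingertips about 29 mm short of the reported TCP. I corrected for that and the second grasp worked; the fob had not moved noticeably.
- **Hook height:** The hook measured about 4 mm lower than nominal.
- **Release:** The fob swung for a few seconds before it settled. I did not check whether it touched the post while swinging.

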